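# Find the concealed catch of the tool case

### The arm

A 6-joint arm with a two-finger parallel gripper is mounted at the origin on a cart in front of the work surface, level with it; the furniture and walls round the work are solid. World frame = base frame: x ahead of the robot, y to its left, z up, the work surface at z = 0. Lengths are in m, angles in rad, forces in N, time in s.
With the tool pointing down it reaches from about 0.25 to 0.775 m from the base axis. Payload 4 kg.
Tool frame: the origin (TCP) lies midway between the tips of the shut fingers; the grasp point (between the pads) lies 19 mm behind it (ctrl.grip_point_offset is the distance from the TCP to the grasp point, in m); z points along the fingers, y is the line along which they close (so a half turn about z gives the same grasp; the last joint's range is limited). The gripper opens to 85 mm and grips with 20 to 120 N. Pads are 22 mm wide; open, the fingers measure 114 mm over their backs; the gripper's body (76 mm by 85 mm) begins 54 mm behind the grasp point. The pads swing forward as they close: fully open they stand 13 mm farther back than shut.
Start: joints at [-0.103, 0.087, 1.371, -0, 1.684, -0.103], TCP at [0.55, -0, 0.231] pointing down, gripper open.
Joint ranges: [-3.1, 3.1], [-0.76, 2.03], [0.27, 2.55], [-1.08, 4.22], [0.17, 2.65], [-2.57, 2.57]. Speed limits (rad/s): [2.79, 2.79, 3.14, 3.14, 3.14, 3.14].

### API

Orientations are given as a rotation vector (axis times angle).
In Python, from bench import ctrl gives the robot as it stands.
- The arm moves only by the tool servo_tool, never from a script. Its argument "moves" is one flat list of numbers, 5 for each row, row after row: the opening, from -1 (shut) to 1 (fully open), then the shift along the world's x, y, z in mm, then the turn about the world's z in rad. In form: [jaw, x, y, z, roll, jaw, x, y, z, roll, ...]. A call has 1 to 8 rows; each row is the pose to reach, as a shift and turn from the pose commanded when the call began; what a row does not reach only later rows make up. A row lasts 1/8 s, in which the tool goes at most 62.5 mm and 10.7 degrees, less where a joint would pass 70% of its speed; a pose out of reach is approached as far as the arm can. A call with a gripper value outside its range is refused whole. The fingers move at their own pace and stop on an object; the grip force is fixed at half the most. Time passes only in rows, so rows that repeat a pose let the fingers close. It gives the time, the measured TCP pose, the force, the opening and the grip force at its end, in the units of the state.
- ctrl.state(): the state, without advancing time (a new reading comes with each control period).
- ctrl.read_camera(name): name is "scene" or "side" or "wrist"; returns a dict with "img" (384x512x3 uint8, red, green, blue), "depth" (384x512 float32, m along the optical axis (not along the pixel's ray), 0 where there is no reading), "camera_matrix" (3x3 intrinsics, pixels), "eye" and "rotation" of the camera in the world; the wrist camera has in their place "mount" (4x4, takes a point from camera to tool coordinates, whose origin is the TCP and whose axes are the flange's). Camera axes: x right, y up, looking along -z (the intrinsics and any distortion apply to the point x, -y, -z); pixel columns grow to the right and rows downward; lengths in m; the calibration is good to about 2 mm. A picture is of the moment at which its call begins: read the wrist's pose just before it.
- ctrl.sign_off(): hands the job in; it is judged then, once.
The state is a dict: "t": time; "qpos": joint angles; "joint_velocities": joint speeds; "tau": joint torques, N m; "ee_pos": TCP position; "orientation": TCP orientation; "contact_force": force on the tool from outside, world axes, zero at the start; "ft_torque": the same for the moment, N m; "width": finger opening in m; "grasp_force": force on a finger pad.
Only numpy, scipy, OpenCV 4.12 (cv2) and the standard library are available. Lean on these libraries where they do the work, as an engineer would, in place of code of your own. Each camera call takes 0.05 s, during which the arm holds its last target. There are 200 camera calls.

### The job

The low plywood tool case on the worktop has a drawer without a handle, held by a concealed catch: one of the six round wooden discs set into its top panel is a spring button, and the other five are dummies that look the same. Feel gently over the discs with a fingertip until you find the one that gives, and press it in so that the drawer springs open by itself; do not pull or push the drawer. Leave the drawer open, and do not pick up or knock aside the stamp and the ring cutter beside the case.

Things in the scene. Friction and masses are not known exactly. Their poses are not given: they have to be found in the camera images.
- tool_case: Fixed low plywood case, 142 (x) x 196 (y) x 64 mm high. Origin: centre of its underside, on the worktop. z is up, x points away from the robot (with some yaw), and its -x face holds the drawer front. Six equal-looking round wooden discs are set into its flat top; one of them, a different one each time, is the catch button, the other five are rigid.
- panel (a point): Centre of the flat top panel, 64 mm above the worktop, axes as tool_case. The panel has six round wells, 51 mm wide, in two rows of three: centres at x = -30 or +30 mm and y = -60, 0 or +60 mm in this frame. In each lies a flat disc, 48.6 mm wide, its top 2 mm below the panel.
- button (a joint): The disc that is the catch button; which of the six wells it is in is not told. 0 = out, its top 2 mm below the panel like the other discs; grows to 0.006 m as it is pressed fully in. A spring holds it out (about 2 N at first, 5 N fully in) and brings it up again when let go. It frees the drawer when about 4 mm in.
- drawer: Flat plywood drawer under the panel of the case, front 175 mm wide and 32 mm high, no handle, its front flush with the case's -x face when shut. Its origin coincides with the origin of tool_case while shut; freed, a spring pushes it 45 mm along the case's -x, where it stays.
- wood_stamp: Loose turned wooden stamp, 33 mm diameter, 62 mm tall, standing near the case's +y side. Origin: centre of its underside. To be left alone.
- ring_cutter: Loose metal ring cutter, 47 mm diameter, 18 mm high, lying near the case's -y side. Origin: centre of its underside. To be left alone.

How it is judged:
By the outcome, as a careful person would: the job done as asked, in the order asked, and still so for the second after the job is handed in, with the robot touching nothing.
It also fails if it takes over 58 s, if anything falls off the work surface, if the arm or the gripper's body presses on something with over 40 N, if the wrist force passes 120 N, or if a joint passes its speed limit or range.

## Working session

There is one attempt and no reset: what is moved stays moved. The work goes in short steps, Python scripts to look and compute and a tool call to move; the robot and the scene stay as the last step left them, time stands still between calls to the robot, and variables do not carry over. Pictures are saved under pics/ and viewed, at most 10 in all, crops included, and the job is handed in when it is done.

Besides the shell and the picture viewer there is one more tool, called after "Request:" as name(argument=value, ...) on one line, values as JSON. servo_tool: Moves the arm, as the interface text tells. Its arguments: {"type":"object","properties":{"moves":{"type":"array"}},"required":["moves"]}

```bash
mkdir -p pics
cat > h.py <<'E'
import numpy as np, cv2
from bench import ctrl
from scipy.spatial.transform import Rotation as R
def cam(n):
    s=ctrl.state(); c=ctrl.read_camera(n)
    if n=="wrist":
        T=np.eye(4);T[:3,:3]=R.from_rotvec(s["orientation"]).as_matrix();T[:3,3]=s["ee_pos"]
        M=T@c["mount"]; c["eye"]=M[:3,3]; c["rotation"]=M[:3,:3]
    return c
def pt(c,u,v,z):
    K=np.array(c["camera_matrix"]); d=np.linalg.inv(K)@[u,v,1]; d=np.array(c["rotation"])@[d[0],-d[1],-d[2]]
    e=np.array(c["eye"]); return e+d*(z-e[2])/d[2]
def world(c):
    K=np.array(c["camera_matrix"]); v,u=np.mgrid[:384,:512]; D=c["depth"]
    x=(u-K[0,2])/K[0,0]*D; y=(v-K[1,2])/K[1,1]*D
    return np.stack([x,-y,-D],-1)@np.array(c["rotation"]).T+np.array(c["eye"])
E
python3 - <<'E'
from h import *
s=ctrl.state(); print(s)
ims=[]
for n in ["scene","wrist"]:
    c=cam(n); ims.append(c["img"]); np.savez(n+".npz",**{k:np.array(v) for k,v in c.items()})
    print(n,[k for k in c],c["eye"])
    W=world(c); m=(c["depth"]>0)&(abs(W[...,2]-.064)<.006)&(W[...,0]>.2)&(W[...,0]<.8)&(abs(W[...,1])<.4)
    if m.sum()>50: 
        p=W[m]; print(m.sum(),p.min(0),p.max(0),np.median(p[:,2]),cv2.minAreaRect(p[:,:2].astype(np.float32)))
    cv2.imwrite(f"pics/{n}0.png",c["img"][...,::-1])
E
```

```text
{'t': 0.0, 'qpos': array([-1.03093361e-01,  8.79502441e-02,  1.37227970e+00, -2.90007670e-06,
        1.68358173e+00, -1.03098220e-01]), 'joint_velocities': array([ 0.00086573,  0.00072943,  0.00212459, -0.00078768, -0.00125694,
       -0.00204284]), 'tau': array([ 4.64244640e-04, -3.51862407e+01, -3.13276148e+01,  2.58579206e-05,
        1.07225846e-02,  9.27783418e-06]), 'ee_pos': array([5.49500147e-01, 4.98064261e-05, 2.30128805e-01]), 'orientation': array([-2.22021937e+00, -2.22022944e+00,  2.20028366e-03]), 'contact_force': array([-0.14520831, -0.96127659, -0.29431945]), 'ft_torque': array([-0.01197698, -0.00557499, -0.07472318]), 'grasp_force': 0.0, 'width': 0.08535734905828522}
scene ['img', 'depth', 'camera_matrix', 'eye', 'rotation'] [0.03153142 0.57595308 0.71406476]Traceback (most recent call last):
  File "<stdin>", line 7, in <module>
  File "h.py", line 16, in world
    return np.stack([x,-y,-D],-1)@np.array(c["rotation"]).T+np.array(c["eye"])
           ~~~~~~~~~~~~~~~~~~~~~~~~~~~~~~~~~~~~~~~~~~~~~~~~^~~~~~~~~~~~~~~~~~~
ValueError: operands could not be broadcast together with shapes (384,512) (3,)
```

```bash
python3 - <<'E'
s=open('h.py').read()
s=s.replace('    return c\n','    r=np.array(c["rotation"])\n    c["rotation"]=r if r.shape==(3,3) else R.from_rotvec(r).as_matrix()\n    return c\n',1)
open('h.py','w').write(s)
E
python3 - <<'E'
from h import *
print(ctrl.read_camera("scene")["rotation"])
for n in ["scene","wrist"]:
    c=cam(n)
    W=world(c); m=(c["depth"]>0)&(abs(W[...,2]-.064)<.006)&(W[...,0]>.2)&(W[...,0]<.8)&(abs(W[...,1])<.4)
    if m.sum()>50: 
        p=W[m]; print(m.sum(),p.min(0),p.max(0),np.median(p[:,2]),cv2.minAreaRect(p[:,:2].astype(np.float32)))
    cv2.imwrite(f"pics/{n}0.png",c["img"][...,::-1])
E
```

```text
[ 0.35304956 -0.86667247 -2.18871842]
4638 [ 0.40122795 -0.25258987  0.05804301] [0.79926716 0.27702856 0.0699193 ] 0.06424634824855596 ((0.5536978840827942, -0.03441062569618225), (0.246246337890625, 0.6160907745361328), 29.69708251953125)
20047 [ 0.40658189 -0.20179935  0.05801799] [0.62441648 0.16492829 0.06999672] 0.06337296583737384 ((0.5104597210884094, -0.01639564335346222), (0.1549762785434723, 0.3974526822566986), 12.94167709350586)
```

View pics/scene0.png

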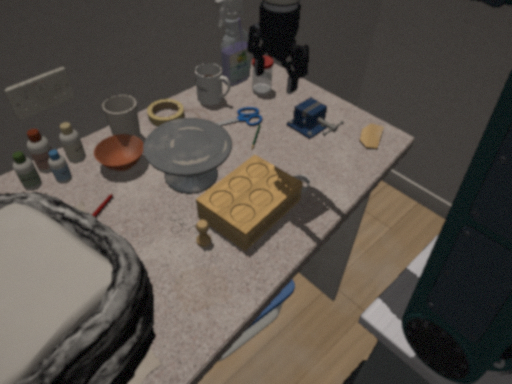

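View pics/wrist0.png

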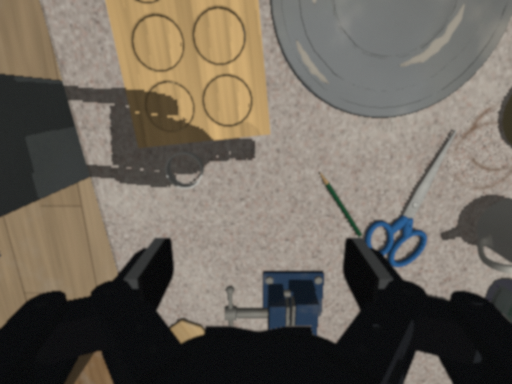

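The scene view shows the case at about (250,200) with six discs, the stamp at (203,232) on its near side and the glass cake stand behind it at (190,150). The wrist view shows four discs at (158,42), (219,36), (171,105) and (227,99), with the ring cutter at (185,170).

Run:
```python
from h import *
c=cam("wrist"); W=world(c); g=cv2.cvtColor(c["img"],cv2.COLOR_RGB2GRAY)
H=cv2.HoughCircles(cv2.GaussianBlur(g,(3,3),0),cv2.HOUGH_GRADIENT,1,40,param1=80,param2=15,minRadius=22,maxRadius=31)[0]
for u,v,r in H:
    if v<140 and 100<u<270: print(u,v,r,pt(c,u,v,.064),W[int(v),int(u)])
s=cam("scene"); Ws=world(s)
m=(abs(Ws[...,2]-.064)<.008)&(Ws[...,0]>.3)&(Ws[...,0]<.6)&(Ws[...,1]>-.1)&(Ws[...,1]<.35)
hsv=cv2.cvtColor(s["img"],cv2.COLOR_RGB2HSV); m&=(hsv[...,1]>110)
n,l,st,ce=cv2.connectedComponentsWithStats(m.astype(np.uint8))
k=1+np.argmax(st[1:,4]); p=Ws[l==k]; print(st[k],cv2.minAreaRect(p[:,:2].astype(np.float32)),np.median(p[:,2]))
# objects nearby heights
for (a,b) in [(203,240),(188,145),(203,228),(190,125)]: print(a,b,Ws[b,a])
box=(Ws[...,0]>.3)&(Ws[...,0]<.7)&(Ws[...,1]>-.1)&(Ws[...,1]<.35)&(s["depth"]>0)&(Ws[...,2]>.075)&(Ws[...,2]<.2)
q=Ws[box]; print(q.min(0),q.max(0))
for y in np.arange(0,.35,.03):
    t=q[abs(q[:,1]-y)<.015]
    if len(t): print(round(y,2),t.min(0).round(3),t.max(0).round(3))
```

```text
220.5 35.5 26.0 [0.51363545 0.13360383 0.064     ] [0.5131358  0.13409436 0.0637118 ]
227.5 100.5 25.7 [0.51860116 0.07369799 0.064     ] [0.51784908 0.07419549 0.0615192 ]
154.5 43.5 27.1 [0.44936301 0.12658839 0.064     ] [0.44843557 0.1272886  0.06250775]
168.5 105.5 25.7 [0.45785383 0.06875195 0.064     ] [0.45650707 0.06920904 0.06107057]
[ 197  156  104   81 4331] ((0.48144322633743286, 0.13121959567070007), (0.143447607755661, 0.19585518538951874), 5.7696709632873535) 0.06423394124312543
203 240 [0.47692462 0.27004497 0.01597335]
188 145 [0.65562154 0.16152477 0.10394032]
203 228 [0.47483773 0.26845503 0.05655251]
190 125 [0.71320714 0.1110061  0.10281029]
[0.55804421 0.05940853 0.0944926 ] [0.6999808  0.26160769 0.10864898]
0.06 [0.61  0.059 0.101] [0.699 0.075 0.107]
0.09 [0.577 0.075 0.1  ] [0.7   0.105 0.107]
0.12 [0.562 0.105 0.098] [0.7   0.135 0.108]
0.15 [0.558 0.135 0.096] [0.7   0.165 0.108]
0.18 [0.559 0.165 0.096] [0.7   0.195 0.109]
0.21 [0.565 0.195 0.095] [0.7   0.225 0.107]
0.24 [0.583 0.225 0.094] [0.7   0.255 0.107]
0.27 [0.624 0.255 0.097] [0.69  0.262 0.106]
```

Request:
servo_tool(moves=[-1,-30,25,0,0.18,-1,-60,45,0,0.36,-1,-92,68,0,0.54,-1,-92,68,0,0.72,-1,-92,68,0,0.9,-1,-92,68,0,1.08,-1,-92,68,0,1.26,-1,-92,68,0,1.44])

```text
t: 1.3
ee_pos: [0.4579, 0.068, 0.2313]
orientation: [0.196, 3.135, 0.0]
contact_force: [0.2, 0.1, 0.5]
width: -0.0
grasp_force: 0.0
```

Request:
servo_tool(moves=[-1,0,0,-30,0.12,-1,0,0,-70,0.23,-1,0,0,-110,0.23,-1,0,0,-135,0.23,-1,0,0,-150,0.23,-1,0,0,-155,0.23,-1,0,0,-155,0.23,-1,0,0,-155,0.23])

```text
t: 2.3
ee_pos: [0.459, 0.068, 0.0776]
orientation: [-0.156, 3.135, 0.0]
contact_force: [0.0, -0.3, 0.3]
width: 0.0002
grasp_force: 0.0
```

Request:
servo_tool(moves=[-1,0,0,-5,0,-1,0,0,-9,0,-1,0,0,-12,0,-1,0,0,-13,0,-1,0,0,-14,0,-1,0,0,-14,0])

```text
t: 3.05
ee_pos: [0.458, 0.068, 0.0623]
orientation: [0.156, -3.138, -0.0]
contact_force: [-0.4, -0.3, 0.6]
width: -0.0002
grasp_force: 0.0
```

Run:
```python
from h import *
a=cam("side"); s=cam("scene")["img"][120:270,160:330]
cv2.imwrite("pics/a.png",np.hstack([cv2.resize(a["img"],(400,300)),cv2.resize(s,(340,300))])[...,::-1])
```

```text
(no output)
```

View pics/a.png

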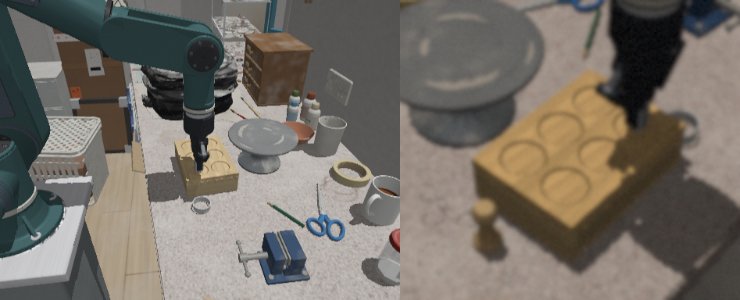

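The fingers stand over the near -y disc (side view about (203,165)), clear of the stand, stamp and ring. Next I feel down in small steps.

Request:
servo_tool(moves=[-1,0,0,-0.5,0,-1,0,0,-1,0,-1,0,0,-1,0])

```text
t: 3.52
ee_pos: [0.4582, 0.068, 0.0621]
orientation: [-0.156, 3.137, 0.0]
contact_force: [-2.6, -0.5, 5.1]
width: -0.0001
grasp_force: 2.7
```

Request:
servo_tool(moves=[-1,0,0,-0.5,0,-1,0,0,-1,0,-1,0,0,-1,0])

```text
t: 3.9
ee_pos: [0.4582, 0.068, 0.062]
orientation: [-0.156, 3.137, -0.0]
contact_force: [-4.7, -0.6, 10.7]
width: 0.0001
grasp_force: 5.2
```

Rigid (5 N per mm, contact at z = 62.1 mm). On to the near middle disc, to the same depth.

Request:
servo_tool(moves=[-1,0,0,10,0,-1,-3,30,14,0,-1,-6,60,14,0,-1,-6,60,8,0,-1,-6,60,4,0,-1,-6,60,2,0,-1,-6,60,1,0,-1,-6,60,0.5,0])

```text
t: 4.9
ee_pos: [0.4517, 0.1272, 0.062]
orientation: [0.154, -3.137, 0.0]
contact_force: [-5.6, 0.1, 10.6]
width: 0.0001
grasp_force: 5.0
```

Request:
servo_tool(moves=[-1,0,0,-0.5,0,-1,0,0,-0.5,0])

```text
t: 5.15
ee_pos: [0.4517, 0.1272, 0.062]
orientation: [0.154, -3.137, 0.0]
contact_force: [-5.5, -0.9, 10.8]
width: 0.0002
grasp_force: 5.2
```

Rigid too. Next the near +y disc.

Request:
servo_tool(moves=[-1,0,0,10,0,-1,-3,30,14,0,-1,-6,60,14,0,-1,-6,60,8,0,-1,-6,60,4,0,-1,-6,60,2,0,-1,-6,60,1,0,-1,-6,60,0.5,0])

```text
t: 6.15
ee_pos: [0.4462, 0.1873, 0.0612]
orientation: [-0.155, 3.138, -0.001]
contact_force: [-1.7, -1.4, 4.8]
width: 0.0001
grasp_force: 1.8
```

Request:
servo_tool(moves=[-1,0,0,-0.5,0,-1,0,0,-1,0,-1,0,0,-1,0])

```text
t: 6.52
ee_pos: [0.4465, 0.1878, 0.0601]
orientation: [-0.156, 3.137, -0.001]
contact_force: [-1.1, -2.4, 3.6]
width: 0.0
grasp_force: 2.0
```

This one gives: I press it on in steps of 1 mm to about 5 mm.

Request:
servo_tool(moves=[-1,0,0,-1,0,-1,0,0,-2,0,-1,0,0,-3,0,-1,0,0,-3.5,0,-1,0,0,-4,0,-1,0,0,-4,0])

```text
t: 7.28
ee_pos: [0.4464, 0.1881, 0.0561]
orientation: [-0.156, 3.137, 0.001]
contact_force: [2.0, -1.7, 4.0]
width: -0.0004
grasp_force: 2.1
```

Request:
servo_tool(moves=[-1,0,0,0,0,-1,0,0,0,0,-1,0,0,10,0,-1,0,0,40,0,-1,0,0,80,0,-1,0,0,120,0,-1,0,0,140,0,-1,0,0,140,0])

```text
t: 8.28
ee_pos: [0.446, 0.1886, 0.1971]
orientation: [-0.156, 3.136, 0.002]
contact_force: [0.3, -1.0, 0.1]
width: 0.0
grasp_force: 0.0
```

Run:
```python
from h import *
a=cam("wrist")["img"]; s=cam("scene")["img"][120:270,160:330]
cv2.imwrite("pics/b.png",np.hstack([cv2.resize(a,(400,300)),cv2.resize(s,(340,300))])[...,::-1])
```

```text
(no output)
```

View pics/b.png

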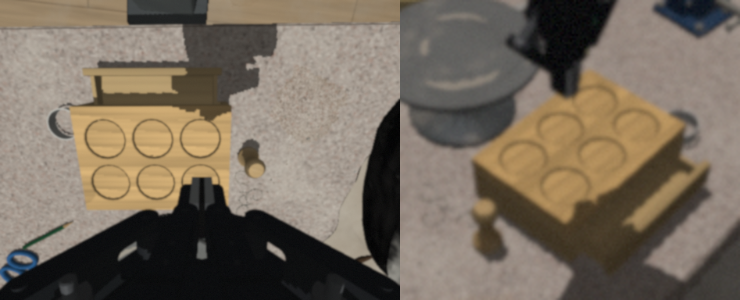

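The drawer stands open (wrist view about (155,85)). The stamp at (250,162) and the ring at (62,120) are undisturbed, and the arm is clear.

```bash
python3 -c "
from bench import ctrl
print(ctrl.sign_off())"
```

```text
the job is handed in; nothing more can be done
None
```

The catch button was the near-row disc on the case's +y side; pressing it in sprang the drawer open, the stamp and ring cutter look undisturbed in the final pictures, and the job is handed in (8.3 s of robot time).

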